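Check the beam scale, then hold its cover open

TASK

Push the scale's arrest lever all the way over, away from the robot, so that the beam is freed and tips under the small record on its pan, and then bring the lever fully back to lock the beam level; keep the case's cover shut until then. Now raise the cover by the bar on its top to 45 degrees open and finish while still holding it there in the fingers, so that someone can take the record out; it falls shut if let go. Leave everything else on the table and on the scale where it stands.

Things in the scene. Friction and masses are not known exactly. Their poses are not given: they have to be found in the camera images.
- scale: Beam scale, fixed: grey plinth 260 x 460 x 30 mm (x, y, z), origin under its centre at table height; x points away from the robot (within 0.25 rad), y left. A clear case with fixed walls, 220 x 340 x 100 mm, stands on it, centred at y = +45 mm (top edge 130 mm above the table); in it the beam lies along y, a small black record on its right pan. The arrest lever is at y = -185 mm
- lever_pivot (a point): Pivot of the arrest lever, 52 mm above the table, on top of a dark steel block 70 x 50 x 25 mm that stands on the plinth. The lever turns about the scale's y axis. 60 mm lie between the lever's middle plane and the case's right wall
- lever_tip (a point): Centre of the black ball of 26 mm diameter at the end of the arrest lever (steel rod 10 mm thick, 80 mm from pivot to ball centre). It stands 122 mm above the table and 38 mm on the robot's side of the pivot when locked, 132 mm high when upright
- lever (a joint): Arrest lever, rad: 0 = leaning 0.5 rad towards the robot, beam locked; 1.0 = leaning 0.5 rad away from the robot, beam free. It stops at both ends, turns under less than 1.5 N at the ball and stays where it is left
- beam (a joint): Tilt of the beam, rad: 0 = level (locked); positive = right pan down. When freed it tips to its stop at about 0.12. The lever lifts two pads that bring it level again
- cover (a joint): Opening of the case's cover, rad: 0 = shut (level), 0.785 = 45 degrees, stop at 1.4. The cover falls shut from any angle; lifting it at the bar takes 1.5 to 3 N
- cover_bar (a point): Middle of the round steel bar on the cover, 10 mm thick, 120 mm long between its two legs, along the scale's y; its axis is 35 mm above the cover's top (30 mm clear below it), 20 mm behind the cover's front edge and, when shut, 170 mm above the table. Can be pinched from above, fingers closing along the scale's x, and turns between the fingers
- cover_hinge (a point): Middle of the cover's hinge axis (along the scale's y), at the far upper edge of the case, 130 mm above the table. Shut, the bar is 200 mm nearer to the robot and 40 mm higher. The cover is a clear panel 220 x 340 x 5 mm with an aluminium rim, about 0.45 kg; its front edge rises and goes away from the robot
- weight_a: Bystander: loose brass weight, 24 mm diameter, 25 mm high, on the plinth near the lever's robot side; origin at its underside
- weight_b: Bystander: same brass weight on the plinth beyond the lever; origin at its underside
- mug: Bystander: grey-green cup without handle, 76 mm diameter, 95 mm high; origin at its underside
- figurine: Bystander: turned wooden doll, 60 mm diameter, 92 mm high; origin at its underside
- jar: Bystander: amber jar, 60 mm diameter, 75 mm high; origin at its underside
- loupe: Bystander: black magnifier cup, 42 mm diameter, 45 mm high; origin at its underside

How it is judged:
By the outcome, as a careful person would: the job done as asked, in the order asked, and still so for the second after the job is handed in, while the arm keeps its last pose, push and grip.
It also fails if it takes over 58 s, if anything falls off the work surface, if the arm or the gripper's body presses on something with over 40 N, if the wrist force passes 120 N, or if a joint passes its speed limit or range.

ROBOT

A 6-joint arm with a two-finger parallel gripper is mounted at the origin on the work surface. World frame = base frame: x ahead of the robot, y to its left, z up, the work surface at z = 0. Lengths are in m, angles in degrees, forces in N, time in s.
With the tool pointing down it reaches from about 0.4 to 0.825 m from the base axis. Payload 7 kg.
Tool frame: the origin (TCP) lies midway between the tips of the shut fingers; the grasp point (between the pads) lies 19 mm behind it; z points along the fingers, y is the line along which they close (so a half turn about z gives the same grasp; the last joint's range is limited). The gripper opens to 88 mm and grips with 3 to 60 N. Pads are 19 mm wide; open, the fingers measure 130 mm over their backs; the gripper's body (78 mm by 193 mm) begins 47 mm behind the grasp point.
Start: joints at [-59.181, 20.546, 0.682, 0, -70.136, -16.507], TCP at [0.167, -0.654, 0.227] pointing down, gripper open.
Joint ranges: [-176.03, 176.03], [-82.01, 121.73], [-58.28, 71.71], [-173.87, 95.51], [-174.79, -0.11], [-173.66, 173.66]. Speed limits (degrees/s): [136.94, 136.94, 172.46, 180, 180, 180].

INTERFACE

Orientations are given as [roll, pitch, yaw] about the fixed x, y, z axes, in that order (R = Rz(yaw) Ry(pitch) Rx(roll)).
In Python, from plant import telemetry, viewer, workorder gives the robot as it stands. The module is installed in compiled form; this text tells all that it offers.
- The arm moves only by the tool carry_out, never from a script. Its argument "rows" is a list of rows, each a list of 6 numbers: the shift along the tool's x, y, z in m, then the turn, a rotation vector about the tool's x, y, z in rad. In form: [[tx, ty, tz, ax, ay, az], ...]. A call has 1 to 8 rows; each row is the pose to reach, as a shift and turn from the pose commanded when the call began, along the tool's axes at that moment; what a row does not reach only later rows make up. A row lasts 1/8 s, in which the tool goes at most 62.5 mm and 10.7 degrees, less where a joint would pass 70% of its speed; a pose out of reach is approached as far as the arm can. A call with a gripper value outside its range is refused whole. "grip" is the gripper's target within -1 to 1 (fully open at 1, half-way at 0, shut at -1), set as the call begins (left out, the last holds). The fingers move at their own pace and stop on an object; the grip force is fixed at half the most. Time passes only in rows, so rows that repeat a pose let the fingers close. It gives the time, the measured TCP pose, the force, the opening and the grip force at its end, in the units of the state.
- telemetry.get_obs(): the state, without advancing time (a new reading comes with each control period).
- viewer.snapshot(name): name is "side" or "top" or "wrist"; returns the picture (420x560x3 uint8, red, green, blue); there is no depth.
- viewer.camera_info(name): a dict with "intrinsics" (3x3 intrinsics, pixels), "extrinsics" (4x4, takes a point from camera to world coordinates); the wrist camera has in their place "tool_from_camera" (4x4, takes a point from camera to tool coordinates, whose origin is the TCP and whose axes are the flange's). Camera axes: x right, y down, z forward; pixel columns grow to the right and rows downward; lengths in m; the calibration is good to about 2 mm. A picture is of the moment at which its call begins: read the wrist's pose just before it. camera_info takes no time and is no camera call.
- workorder.close_job(): hands the job in; it is judged then, once.
The state is a dict: "clock": time; "joint_pos": joint angles; "qvel": joint speeds; "tau": joint torques, N m; "tool_pos": TCP position; "orientation": TCP orientation; "force": force on the tool from outside, world axes, zero at the start; "moment": the same for the moment, N m; "opening": finger opening in m; "gripper_force": force on a finger pad.
Only numpy, scipy, OpenCV 4.12 (cv2) and the standard library are available. Lean on these libraries where they do the work, as an engineer would, in place of code of your own. Each camera call takes 0.05 s, during which the arm holds its last target. There are 200 camera calls.

## Working session

There is one attempt and no reset: what is moved stays moved. The work goes in short steps, Python scripts to look and compute and a tool call to move; the robot and the scene stay as the last step left them, time stands still between calls to the robot, and variables do not carry over. Pictures are saved under pics/ and viewed, at most 10 in all, crops included, and the job is handed in when it is done.

Besides the shell and the picture viewer there is one more tool, called after "Request:" by a JSON object that holds its "name" and its "arguments". carry_out: Moves the arm, as the interface text tells. Its arguments: {"type":"object","properties":{"rows":{"type":"array"},"grip":{"type":"number"}},"required":["rows"]}

```bash
mkdir -p pics
python3 - <<'E'
from plant import telemetry, viewer
import cv2,numpy as np
o=telemetry.get_obs();print({k:np.round(v,4).tolist() for k,v in o.items()})
for n in("side","top"):
    im=viewer.snapshot(n);cv2.imwrite(f"pics/{n}0.png",cv2.resize(im[:,:,::-1],(784,588),interpolation=cv2.INTER_CUBIC))
    c=viewer.camera_info(n);print(n,np.round(c["intrinsics"],1).tolist(),np.round(c["extrinsics"],4).tolist())
print(viewer.camera_info("wrist"))
E
```

```text
{'clock': 0.0, 'joint_pos': [-59.1791, 20.5908, 0.6339, -0.0198, -70.1359, -16.508], 'qvel': [0.0059, -0.0862, 0.0104, 0.0104, 0.0235, -0.0142], 'tau': [0.0018, -58.2718, 29.3051, 6.9978, 0.0066, -0.0002], 'tool_pos': [0.1667, -0.6536, 0.2256], 'orientation': [179.9057, -0.0086, -165.6938], 'force': [-0.4087, -0.1889, 0.005], 'moment': [0.0012, 0.0304, -0.0371], 'gripper_force': 0.0, 'opening': 0.0878}
side [[485.0, 0.0, 283.0], [0.0, 485.0, 216.5], [0.0, 0.0, 1.0]] [[-0.7721, -0.3439, 0.5344, -0.072], [-0.635, 0.385, -0.6697, 0.8609], [0.0245, -0.8564, -0.5156, 0.7692], [0.0, 0.0, 0.0, 1.0]]
top [[525.6, 0.0, 269.7], [0.0, 525.6, 209.6], [0.0, 0.0, 1.0]] [[0.0074, -0.9968, 0.079, 0.4714], [-0.9999, -0.0064, 0.0135, 0.0027], [-0.013, -0.0791, -0.9968, 1.4936], [0.0, 0.0, 0.0, 1.0]]
{'intrinsics': array([[334.80537481,   0.        , 276.24604885],
       [  0.        , 334.80537481, 211.44272902],
       [  0.        ,   0.        ,   1.        ]]), 'tool_from_camera': array([[-5.40679966e-04, -9.52588545e-01, -3.04261026e-01,
         8.26593156e-02],
       [ 9.99999228e-01, -8.55366747e-04,  9.00979728e-04,
        -2.09624806e-04],
       [-1.11851773e-03, -3.04260304e-01,  9.52588272e-01,
        -1.57931485e-01],
       [ 0.00000000e+00,  0.00000000e+00,  0.00000000e+00,
         1.00000000e+00]])}
```

View pics/top0.png

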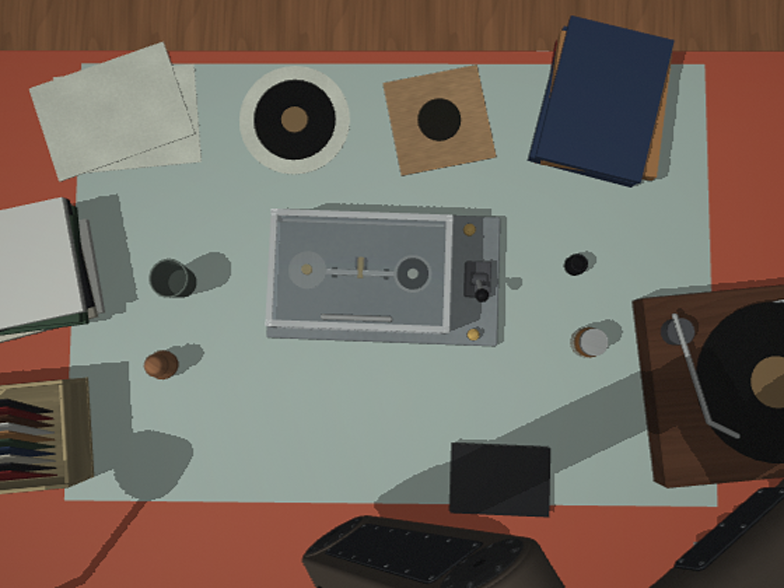

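View pics/side0.png

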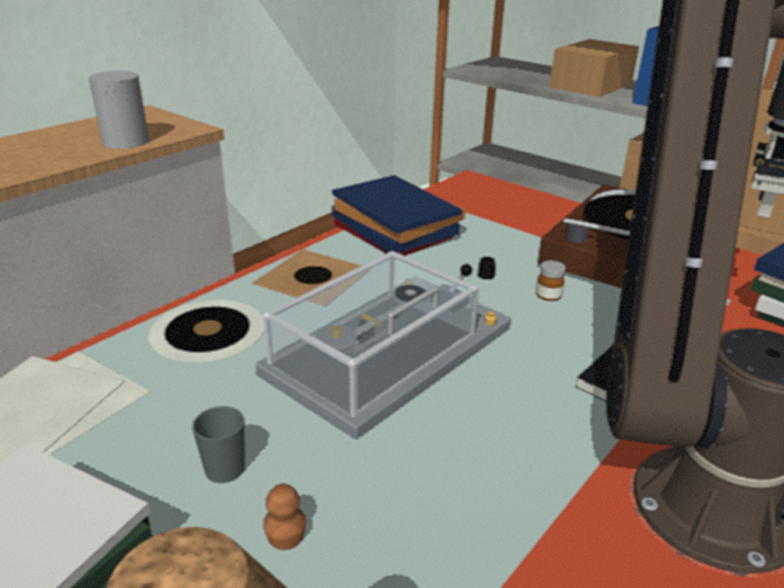

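The top view shows the scale: ball at about (481,295), bar from (321,318) to (391,319), cover corners about (273,210), (452,216), (449,331), (267,326), weights at (470,230) and (473,335). The jar and loupe stand to the right, the mug and doll to the left.

```bash
cat > h.py <<'E'
import numpy as np,cv2
from scipy.spatial.transform import Rotation as R
from scipy.optimize import least_squares
from plant import telemetry, viewer
def tool():
    o=telemetry.get_obs();return R.from_euler('xyz',o['orientation'],degrees=True),np.array(o['tool_pos'])
def cam(n):
    c=viewer.camera_info(n);K=c['intrinsics']
    if n=='wrist':
        r,p=tool();T=np.eye(4);T[:3,:3]=r.as_matrix();T[:3,3]=p;return K,T@c['tool_from_camera']
    return K,np.array(c['extrinsics'])
def proj(K,E,P):
    q=(np.atleast_2d(P)-E[:3,3])@E[:3,:3];q=q@K.T;return q[:,:2]/q[:,2:]
def ray(K,E,uv,z):
    d=E[:3,:3]@np.linalg.inv(K)@np.array([uv[0],uv[1],1]);return E[:3,3]+d*(z-E[2,3])/d[2]
def world(s,L):
    L=np.atleast_2d(L);c,k=np.cos(s[2]),np.sin(s[2]);return np.c_[s[0]+c*L[:,0]-k*L[:,1],s[1]+k*L[:,0]+c*L[:,1],L[:,2]]
def local(s,P):
    c,k=np.cos(s[2]),np.sin(s[2]);d=np.array(P)-[s[0],s[1],0];return np.array([c*d[0]+k*d[1],-k*d[0]+c*d[1],d[2]])
E
python3 - <<'E'
from h import *
K,E=cam('top')
px=np.array([[481.5,295.5],[321,318.5],[391,319.5],[273,210],[453,216],[449,331.5],[267,326]])/1.4
L=np.array([[-.038,-.185,.122],[-.09,.105,.17],[-.09,-.015,.17],[.11,.215,.135],[.11,-.125,.135],[-.11,-.125,.135],[-.11,.215,.135]])
f=lambda s:(proj(K,E,world(s,L))-px).ravel()
r=least_squares(f,[.5,0,0]);s=r.x;print(s,np.degrees(s[2]));print(r.fun.reshape(-1,2).round(1).tolist())
np.save('s.npy',s)
print(world(s,[[-.038,-.185,.122],[0,-.185,.052],[-.09,.045,.17],[.11,.045,.13]]).round(4))
for n,p,z in(('wA',(473,335),.055),('wB',(470,230),.055),('mug',(173,278),.05),('doll',(160,365),.05),('jar',(591,342),.075),('loupe',(575,264),.045)):
    w=ray(K,E,np.array(p)/1.4,z);print(n,w.round(3),local(s,w).round(3))
ks,es=cam('side');print('side ball, bar',1.4*proj(ks,es,world(s,L[:3])))
E
```

```text
[ 0.61980956  0.00981146 -0.028431  ] -1.62897656921871
[[0.5, 0.3], [2.0, -1.0], [-0.5, -0.0], [-1.3, -0.5], [-0.1, -0.5], [0.4, 1.2], [-1.0, 0.5]]
[[ 0.5766 -0.174   0.122 ]
 [ 0.6146 -0.1751  0.052 ]
 [ 0.5311  0.0574  0.17  ]
 [ 0.731   0.0517  0.13  ]]
wA [ 0.505 -0.164  0.055] [-0.11  -0.177  0.055]
wB [ 0.712 -0.159  0.055] [ 0.097 -0.166  0.055]
mug [0.614 0.427 0.05 ] [-0.018  0.417  0.05 ]
doll [0.442 0.448 0.05 ] [-0.19   0.433  0.05 ]
jar [ 0.493 -0.388  0.075] [-0.115 -0.401  0.075]
loupe [ 0.647 -0.367  0.045] [ 0.038 -0.376  0.045]
side ball, bar [[465.68605399 269.83695228]
 [390.48470507 314.42457958]
 [435.12364216 288.39960664]]
```

```bash
cat >> h.py <<'E'
def go(loc,tilt=0,s=None):
    "row to scale-frame TCP loc, tool tilted by tilt deg about scale y (cover sense)"
    s=np.load('s.npy') if s is None else s
    r,p=tool();P=world(s,loc)[0]
    tgt=R.from_euler('z',s[2])*R.from_euler('y',np.radians(tilt))*R.from_euler('xyz',[180,0,-90],degrees=True)
    print(loc,tilt,np.r_[r.inv().apply(P-p),(r.inv()*tgt).as_rotvec()].round(4).tolist())
def st():
    o=telemetry.get_obs();s=np.load('s.npy');print('t',o['clock'],'loc',local(s,o['tool_pos']).round(4),'F',np.round(o['force'],1),'open',round(o['opening'],4),'gf',o['gripper_force'])
E
python3 -c "
from h import *
go([-.038,-.185,.22])"
```

```text
[-0.038, -0.185, 0.22] 0 [-0.5156, 0.3635, 0.0062, 0.0014, 0.0008, -1.2927]
```

Request:
{"name": "carry_out", "arguments": {"rows": [[-0.04, 0.03, 0, 0, 0, -0.1], [-0.09, 0.065, 0, 0, 0, -0.23], [-0.14, 0.1, 0, 0, 0, -0.36], [-0.19, 0.135, 0, 0, 0, -0.49], [-0.24, 0.17, 0, 0, 0, -0.62], [-0.29, 0.205, 0, 0, 0, -0.75], [-0.34, 0.24, 0, 0, 0, -0.88], [-0.39, 0.275, 0, 0, 0, -1.01]], "grip": 0}}

```text
clock: 1.1
tool_pos: [0.4776, -0.2893, 0.2265]
orientation: [180.0, 0.0, -107.6]
force: [1.0, -0.9, 0.3]
opening: 0.0439
gripper_force: 0.0
```

```bash
python3 -c "
from h import *
st();go([-.038,-.185,.22])"
```

```text
t 1.1 loc [-0.1336 -0.3031  0.2265] F [ 1.  -0.9  0.3] open 0.0439 gf 0.0
[-0.038, -0.185, 0.22] 0 [-0.1398, -0.0595, 0.0065, 0.0001, 0.0001, -0.2781]
```

Request:
{"name": "carry_out", "arguments": {"rows": [[-0.05, -0.02, 0, 0, 0, -0.1], [-0.1, -0.04, 0.003, 0, 0, -0.2], [-0.13, -0.055, 0.006, 0, 0, -0.26], [-0.14, -0.0595, 0.0065, 0, 0, -0.278], [-0.14, -0.0595, 0.0065, 0, 0, -0.278]]}}

```text
clock: 1.72
tool_pos: [0.5761, -0.1758, 0.2196]
orientation: [179.9, 0.0, -91.9]
force: [-0.7, -0.2, -0.3]
opening: 0.0437
gripper_force: 0.0
```

Run:
```python
from h import *
st()
K,E=cam('wrist');im=viewer.snapshot('wrist');cv2.imwrite('pics/w1.png',im[:,:,::-1])
s=np.load('s.npy');print(proj(K,E,world(s,[[-.038,-.185,.122],[-.09,-.015,.17],[-.11,-.125,.135],[.11,-.125,.135],[0,-.185,.055]])).round(0).tolist())
```

```text
t 1.725 loc [-0.0384 -0.1868  0.2196] F [-0.7 -0.2 -0.3] open 0.0437 gf 0.0
[[276.0, 215.0], [340.0, 429.0], [364.0, 289.0], [96.0, 290.0], [238.0, 194.0]]
```

View pics/w1.png

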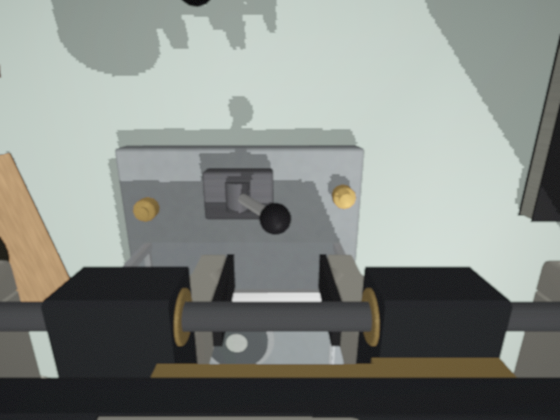

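The ball shows at (275,218), within 3 px of the prediction, so the pose is good. I'll lower the fingers to straddle the ball.

Request:
{"name": "carry_out", "arguments": {"rows": [[-0.001, 0, 0.03, 0, 0, 0.005], [-0.002, 0, 0.07, 0, 0, 0.005], [-0.002, 0, 0.1, 0, 0, 0.005], [-0.002, 0, 0.108, 0, 0, 0.005], [-0.002, 0, 0.108, 0, 0, 0.005]]}}

```text
clock: 2.4
tool_pos: [0.5761, -0.1749, 0.1126]
orientation: [180.0, -0.0, -92.2]
force: [0.5, 0.1, 1.6]
opening: 0.0438
gripper_force: 0.0
```

Request:
{"name": "carry_out", "arguments": {"rows": [[0, -0.01, 0, 0, 0, 0], [0, -0.022, 0, 0, 0, 0], [0, -0.034, 0, 0, 0, 0], [0, -0.046, 0, 0, 0, 0], [0, -0.058, 0, 0, 0, 0], [0, -0.07, 0, 0, 0, 0], [0, -0.077, 0, 0, 0, 0], [0, -0.08, 0, 0, 0, 0]]}}

```text
clock: 3.4
tool_pos: [0.6564, -0.1771, 0.1116]
orientation: [180.0, 0.0, -92.2]
force: [-0.4, 0.7, -0.3]
opening: 0.0438
gripper_force: 0.4
```

```bash
python3 -c "
from h import *
st()"
```

```text
t 3.4 loc [ 0.0419 -0.1858  0.1116] F [-0.4  0.7 -0.3] open 0.0438 gf 0.4266130831092596
```

Now creep towards the stop.

Request:
{"name": "carry_out", "arguments": {"rows": [[0, -0.001, 0, 0, 0, 0], [0, -0.002, 0, 0, 0, 0], [0, -0.003, 0, 0, 0, 0], [0, -0.004, 0, 0, 0, 0], [0, -0.004, 0, 0, 0, 0]]}}

```text
clock: 4.03
tool_pos: [0.6603, -0.1773, 0.1121]
orientation: [-180.0, 0.0, -92.2]
force: [-1.2, 0.2, 0.2]
opening: 0.0438
gripper_force: 0.3
```

Request:
{"name": "carry_out", "arguments": {"rows": [[0, -0.001, 0, 0, 0, 0], [0, -0.002, 0, 0, 0, 0], [0, -0.002, 0, 0, 0, 0]]}}

```text
clock: 4.4
tool_pos: [0.6621, -0.1774, 0.112]
orientation: [180.0, -0.0, -92.2]
force: [-1.4, -0.4, 0.7]
opening: 0.044
gripper_force: 1.0
```

Request:
{"name": "carry_out", "arguments": {"rows": [[0, -0.001, 0, 0, 0, 0], [0, -0.002, 0, 0, 0, 0], [0, -0.002, 0, 0, 0, 0]]}}

```text
clock: 4.78
tool_pos: [0.6623, -0.1774, 0.1118]
orientation: [179.8, 0.0, -92.2]
force: [-7.7, 1.5, 2.6]
opening: 0.0439
gripper_force: 3.8
```

Run:
```python
from h import *
st()
im=viewer.snapshot('side');cv2.imwrite('pics/s2.png',cv2.resize(im[160:280,220:380,::-1],(800,600),interpolation=cv2.INTER_CUBIC))
```

```text
t 4.775 loc [ 0.0478 -0.186   0.1118] F [-7.7  1.5  2.6] open 0.0439 gf 3.7810738384723663
```

View pics/s2.png

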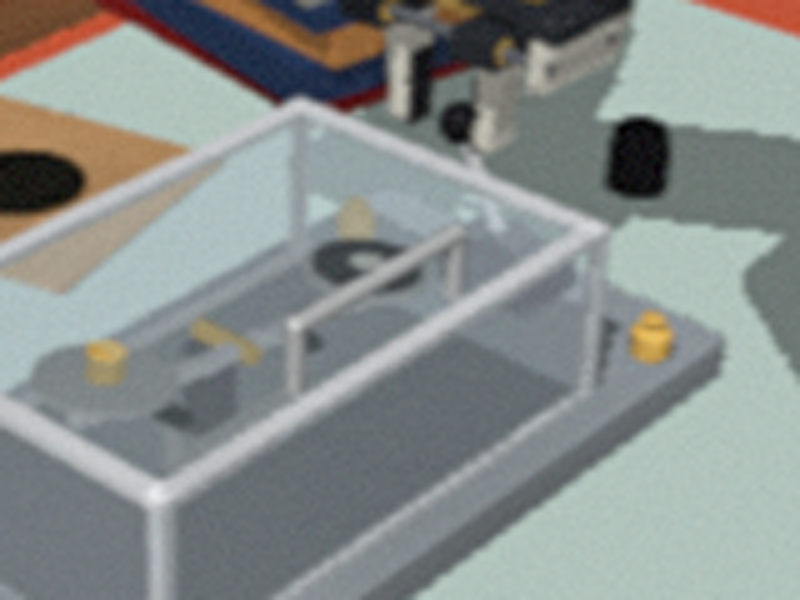

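The force jump at local x = 47.8 mm marks the stop. In the crop the ball (460,120) leans away, and the beam is tipped with the record's pan low at (365,260). Now I'll bring the lever back.

Request:
{"name": "carry_out", "arguments": {"rows": [[0, 0, 0, 0, 0, 0], [0, 0.008, 0, 0, 0, 0], [0, 0.02, 0, 0, 0, 0], [0, 0.033, 0, 0, 0, 0], [0, 0.046, 0, 0, 0, 0], [0, 0.059, 0, 0, 0, 0], [0, 0.072, 0, 0, 0, 0], [0, 0.083, 0, 0, 0, 0]]}}

```text
clock: 5.82
tool_pos: [0.58, -0.1742, 0.1118]
orientation: [180.0, 0.0, -92.2]
force: [1.1, 0.3, -1.2]
opening: 0.0438
gripper_force: 0.6
```

Request:
{"name": "carry_out", "arguments": {"rows": [[0, 0.003, 0, 0, 0, 0], [0, 0.006, 0, 0, 0, 0], [0, 0.008, 0, 0, 0, 0], [0, 0.01, 0, 0, 0, 0], [0, 0.01, 0, 0, 0, 0]]}}

```text
clock: 6.45
tool_pos: [0.5712, -0.1739, 0.112]
orientation: [180.0, 0.0, -92.2]
force: [0.8, -0.3, -1.1]
opening: 0.044
gripper_force: 0.2
```

```bash
python3 -c "
from h import *
st()"
```

```text
t 6.45 loc [-0.0434 -0.185   0.112 ] F [ 0.8 -0.3 -1.1] open 0.044 gf 0.1972533529624343
```

Request:
{"name": "carry_out", "arguments": {"rows": [[0, 0.001, 0, 0, 0, 0], [0, 0.002, 0, 0, 0, 0], [0, 0.003, 0, 0, 0, 0], [0, 0.003, 0, 0, 0, 0]]}}

```text
clock: 6.95
tool_pos: [0.5682, -0.1738, 0.1121]
orientation: [180.0, 0.0, -92.2]
force: [1.7, -0.3, -0.1]
opening: 0.0436
gripper_force: 0.4
```

Request:
{"name": "carry_out", "arguments": {"rows": [[0, 0.001, 0, 0, 0, 0], [0, 0.0015, 0, 0, 0, 0], [0, 0.0015, 0, 0, 0, 0]]}}

```text
clock: 7.32
tool_pos: [0.567, -0.1737, 0.1121]
orientation: [-180.0, 0.0, -92.2]
force: [2.6, -0.5, -1.0]
opening: 0.0438
gripper_force: 1.3
```

Request:
{"name": "carry_out", "arguments": {"rows": [[0, 0.001, 0, 0, 0, 0], [0, 0.002, 0, 0, 0, 0], [0, 0.002, 0, 0, 0, 0]]}}

```text
clock: 7.7
tool_pos: [0.5668, -0.1737, 0.1122]
orientation: [-179.8, -0.0, -92.2]
force: [8.9, -0.9, -6.5]
opening: 0.0437
gripper_force: 4.4
```

The stop is reached at the locked end. I'll centre on the ball, lift clear and open.

Request:
{"name": "carry_out", "arguments": {"rows": [[0, -0.006, 0, 0, 0, 0], [0, -0.011, 0, 0, 0, 0], [0, -0.011, -0.02, 0, 0, 0], [0, -0.011, -0.06, 0, 0, 0], [0, -0.011, -0.11, 0, 0, 0], [0, -0.011, -0.14, 0, 0, 0], [0, -0.011, -0.14, 0, 0, 0]]}}

```text
clock: 8.57
tool_pos: [0.5769, -0.1743, 0.2551]
orientation: [-179.7, -0.0, -92.2]
force: [0.9, 0.9, -0.7]
opening: 0.044
gripper_force: 0.0
```

Run:
```python
from h import *
st();go([-.09,.045,.25])
K,E=cam('wrist');im=viewer.snapshot('wrist');s=np.load('s.npy')
cv2.imwrite('pics/w2.png',np.hstack([im[:,:,::-1][100:400,130:530]]))
a=viewer.snapshot('side')[160:280,220:380,::-1]
w=im[130:270,180:370,::-1]
cv2.imwrite('pics/m2.png',np.hstack([cv2.resize(w,(380,280)),cv2.resize(a,(420,280),interpolation=cv2.INTER_CUBIC)]))
for q in(0,.1,.2):
  print(q,proj(K,E,world(s,[[.08*np.sin(q-.5),-.185,.052+.08*np.cos(q-.5)]])).round(1))
```

```text
t 8.575 loc [-0.0377 -0.1853  0.2551] F [ 0.9  0.9 -0.7] open 0.044 gf 0.0
[-0.09, 0.045, 0.25] 0 [-0.2298, 0.0545, 0.0048, -0.0046, -0.0003, -0.0094]
0 [[277.9 200.9]]
0.1 [[269.8 202.1]]
0.2 [[261.3 203. ]]
```

View pics/m2.png

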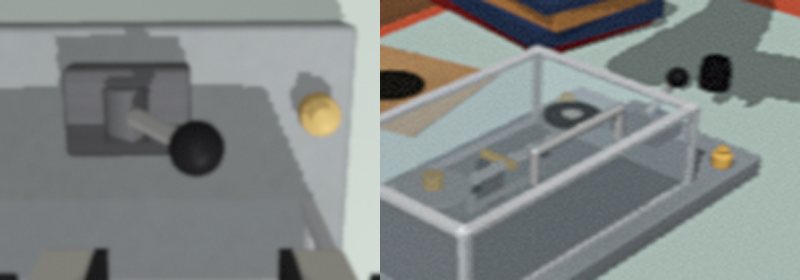

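The ball is at (278,204), exactly the locked prediction, and the beam is level. Next I go over the bar.

Request:
{"name": "carry_out", "arguments": {"rows": [[-0.04, 0.01, 0, 0, 0, -0.005], [-0.09, 0.022, 0, 0, 0, -0.01], [-0.14, 0.034, 0, 0, 0, -0.01], [-0.19, 0.045, 0, 0, 0, -0.01], [-0.22, 0.053, 0.003, 0, 0, -0.01], [-0.23, 0.0545, 0.005, 0, 0, -0.01], [-0.23, 0.0545, 0.005, 0, 0, -0.01]]}}

```text
clock: 9.55
tool_pos: [0.5297, 0.0579, 0.2461]
orientation: [179.9, -0.1, -91.5]
force: [-0.2, 0.0, -0.3]
opening: 0.0441
gripper_force: 0.0
```

Run:
```python
from h import *
st();go([-.09,.045,.2])
K,E=cam('wrist');im=viewer.snapshot('wrist');s=np.load('s.npy')
cv2.imwrite('pics/w3.png',im[:,:,::-1])
print(proj(K,E,world(s,[[-.09,.105,.17],[-.09,-.015,.17],[-.09,.045,.17],[-.11,-.125,.135]])).round(1).tolist())
```

```text
t 9.55 loc [-0.0915  0.0455  0.2461] F [-0.2  0.  -0.3] open 0.0441 gf 0.0
[-0.09, 0.045, 0.2] 0 [0.0005, -0.0016, 0.0461, 0.0018, -0.0009, 0.0014]
[[274.5, 292.3], [274.3, 138.7], [274.4, 221.1], [303.5, -29.7]]
```

View pics/w3.png

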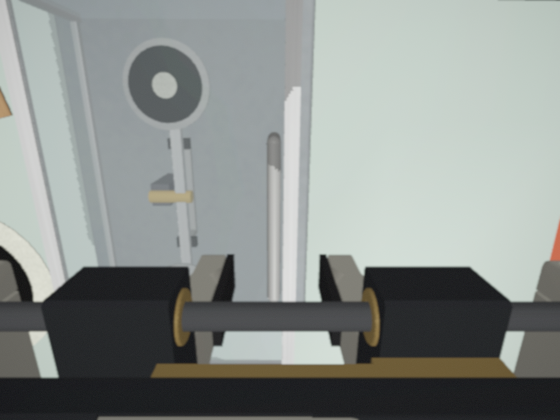

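The bar runs down column 274 from row 133 to 297, as predicted. I'll descend and pinch.

Request:
{"name": "carry_out", "arguments": {"rows": [[0, -0.001, 0.03, 0, 0, 0], [0, -0.0015, 0.06, 0, 0, 0], [0, -0.0015, 0.08, 0, 0, 0], [0, -0.0015, 0.091, 0, 0, 0], [0, -0.0015, 0.091, 0, 0, 0]]}}

```text
clock: 10.22
tool_pos: [0.5314, 0.0569, 0.1556]
orientation: [179.9, -0.0, -91.7]
force: [-0.7, 0.9, 0.1]
opening: 0.044
gripper_force: 0.0
```

Request:
{"name": "carry_out", "arguments": {"rows": [[0, 0, 0, 0, 0, 0], [0, 0, 0, 0, 0, 0], [0, 0, 0, 0, 0, 0], [0, 0, 0, 0, 0, 0]], "grip": -1}}

```text
clock: 10.72
tool_pos: [0.5318, 0.0579, 0.1564]
orientation: [-180.0, 0.0, -91.6]
force: [9.5, -1.7, -2.9]
opening: 0.0093
gripper_force: 14.2
```

Run:
```python
from h import *
st()
s=np.load('s.npy');P0=local(s,tool()[1])
for a in range(5,50,5):
    c,k=np.cos(np.radians(a)),np.sin(np.radians(a)); b=np.array([-.2*c+.04*k,0,.2*k+.04*c])
    t=a/3; d=.170-P0[2]
    # tool z under tilt t about +y: (-sin t,0,-cos t)
    for T in (t,):
        z=R.from_euler('y',np.radians(T)).apply([0,0,-1]); p=b+np.array([.11,P0[1],.13])+z*d
        p[0]+=P0[0]+.09
        print(a,end=' ');go(p,T)
```

```text
t 10.725 loc [-0.0893  0.0456  0.1564] F [ 9.5 -1.7 -2.9] open 0.0093 gf 14.162292927503586
5 [-0.08547286  0.0456016   0.17367729] 1.6666666666666667 [-0.0, -0.0039, -0.0173, -0.0298, 0.0003, 0.0006]
10 [-0.0801312   0.0456016   0.19053757] 3.3333333333333335 [-0.0, -0.0092, -0.0341, -0.0589, 0.0003, 0.0007]
15 [-0.07334274  0.0456016   0.20684522] 5.0 [-0.0, -0.016, -0.0504, -0.088, 0.0003, 0.0007]
20 [-0.06516182  0.0456016   0.22247634] 6.666666666666667 [-0.0, -0.0242, -0.0661, -0.1171, 0.0003, 0.0007]
25 [-0.05565335  0.0456016   0.23731224] 8.333333333333334 [-0.0, -0.0337, -0.0809, -0.1462, 0.0002, 0.0007]
30 [-0.04489236  0.0456016   0.25124034] 10.0 [0.0, -0.0445, -0.0948, -0.1753, 0.0002, 0.0007]
35 [-0.03296338  0.0456016   0.26415509] 11.666666666666666 [0.0, -0.0564, -0.1077, -0.2044, 0.0002, 0.0007]
40 [-0.01995984  0.0456016   0.27595869] 13.333333333333334 [0.0, -0.0695, -0.1195, -0.2335, 0.0002, 0.0007]
45 [-0.00598332  0.0456016   0.28656189] 15.0 [0.0, -0.0834, -0.1301, -0.2626, 0.0002, 0.0007]
```

Request:
{"name": "carry_out", "arguments": {"rows": [[0, -0.0005, 0, 0, 0, 0], [0, -0.002, -0.009, -0.015, 0, 0], [0, -0.0039, -0.0173, -0.03, 0, 0], [0, -0.0065, -0.0257, -0.044, 0, 0], [0, -0.0092, -0.0341, -0.059, 0, 0], [0, -0.016, -0.0504, -0.088, 0, 0], [0, -0.0242, -0.0661, -0.117, 0, 0], [0, -0.0242, -0.0661, -0.117, 0, 0]]}}

```text
clock: 11.72
tool_pos: [0.5554, 0.0571, 0.2222]
orientation: [173.2, -0.0, -91.6]
force: [-3.1, 1.4, -0.7]
opening: 0.009
gripper_force: 30.0
```

Run:
```python
from h import *
st()
for p,T in (([-.0557,.0456,.2373],8.33),([-.0449,.0456,.2512],10),([-.033,.0456,.2642],11.67),([-.02,.0456,.276],13.33),([-.006,.0456,.2866],15)): go(p,T)
```

```text
t 11.725 loc [-0.0658  0.0454  0.2222] F [-3.1  1.4 -0.7] open 0.009 gf 30.006713569164276
[-0.0557, 0.0456, 0.2373] 8.33 [-0.0002, -0.0082, -0.0162, -0.0261, 0.0, -0.0003]
[-0.0449, 0.0456, 0.2512] 10 [-0.0002, -0.0173, -0.0313, -0.0553, 0.0, -0.0003]
[-0.033, 0.0456, 0.2642] 11.67 [-0.0002, -0.0275, -0.0456, -0.0844, 0.0, -0.0003]
[-0.02, 0.0456, 0.276] 13.33 [-0.0002, -0.039, -0.0589, -0.1134, 0.0, -0.0003]
[-0.006, 0.0456, 0.2866] 15 [-0.0002, -0.0517, -0.0711, -0.1425, 0.0, -0.0003]
```

Request:
{"name": "carry_out", "arguments": {"rows": [[0, -0.004, -0.008, -0.013, 0, 0], [0, -0.0082, -0.0162, -0.026, 0, 0], [0, -0.0173, -0.0313, -0.055, 0, 0], [0, -0.0275, -0.0456, -0.084, 0, 0], [0, -0.039, -0.0589, -0.113, 0, 0], [0, -0.046, -0.0655, -0.13, 0, 0], [0, -0.0517, -0.0711, -0.143, 0, 0], [0, -0.0517, -0.0711, -0.143, 0, 0]]}}

```text
clock: 12.72
tool_pos: [0.6154, 0.0552, 0.2884]
orientation: [165.0, -0.0, -91.6]
force: [-7.7, 0.4, 6.2]
opening: 0.0092
gripper_force: 30.0
```

Run:
```python
from h import *
st();s=np.load('s.npy');r,p=tool()
b=local(s,p-r.apply([0,0,.0138]));v=b-[.11,.045,.13];print(b,np.degrees(np.arctan2(v[2],-v[0])-np.arctan2(.04,.2)),np.hypot(v[0],v[2]))
im=viewer.snapshot('side');cv2.imwrite('pics/s4.png',cv2.resize(im[100:310,170:450,::-1],(800,600),interpolation=cv2.INTER_CUBIC))
K,E=cam('side')
def pt(a,u,n,y): c,k=np.cos(a),np.sin(a);return [.11-u*c+n*k,y,.13+u*k+n*c]
for a in (40,45,50):
  A=np.radians(a);print(a,((proj(K,E,world(s,[pt(A,.22,.005,.215),pt(A,.22,.005,-.125),pt(A,.2,.04,.105)]))-[170,100])*800/280).round().tolist())
```

```text
t 12.725 loc [-0.0057  0.0452  0.2884] F [-7.7  0.4  6.2] open 0.0092 gf 30.009882152080536
[-0.00216866  0.04523261  0.30173408] 45.539378755989546 0.20512046123238253
40 [[180.0, 276.0], [454.0, 144.0], [246.0, 197.0]]
45 [[167.0, 253.0], [443.0, 125.0], [233.0, 179.0]]
50 [[153.0, 232.0], [431.0, 108.0], [220.0, 163.0]]
```

View pics/s4.png

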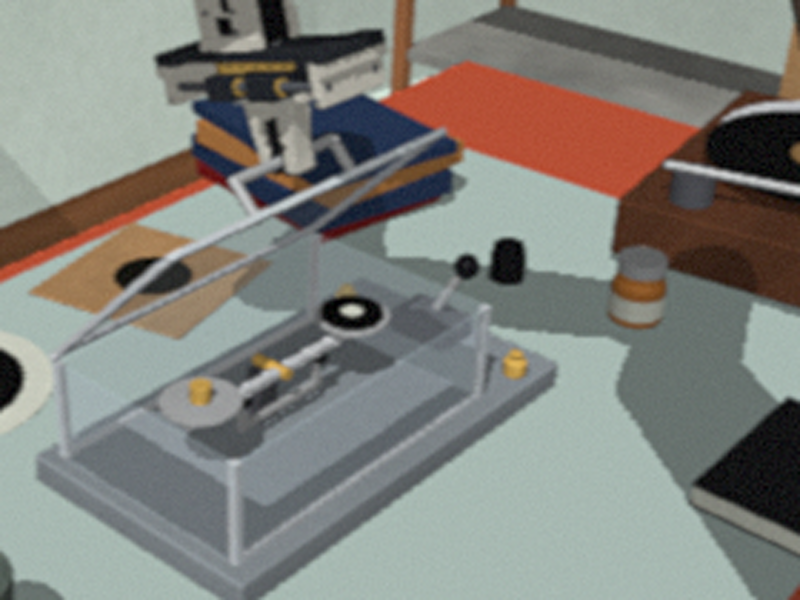

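The cover is held at 45 degrees (front corners at (168,258) and (445,131) match the 45 degree prediction). The beam is level, the lever locked, and the bar is in the fingers. I'll let it settle and hand in.

Request:
{"name": "carry_out", "arguments": {"rows": [[0, 0, 0, 0, 0, 0], [0, 0, 0, 0, 0, 0], [0, 0, 0, 0, 0, 0], [0, 0, 0, 0, 0, 0]]}}

```text
clock: 13.28
tool_pos: [0.6151, 0.0552, 0.2882]
orientation: [165.1, -0.0, -91.6]
force: [-6.9, 1.1, 4.6]
opening: 0.009
gripper_force: 30.0
```

```bash
python3 -c "
from h import *
from plant import workorder
st();print(workorder.close_job())"
```

```text
t 13.275 loc [-0.006   0.0452  0.2882] F [-6.9  1.1  4.6] open 0.009 gf 30.010011792182922
the job is handed in; nothing more can be done
None
```

The job is handed in at 13.3 s: the lever was pushed fully over, the beam tipped, the lever was brought fully back with the beam level, and the cover is held in the fingers at about 45 degrees; I saw nothing else disturbed.

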